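# Prime a lubrication pump until its indicator pin is out

### The job

Prime the small bench lubrication pump: with the fingertips, push its black mushroom-headed plunger down again and again, letting it spring back up each time, until the steel indicator pin on the pump's other end stands fully out; then take the hand away. Only push the plunger, never pull it up, do not touch the pin itself, and leave the loose parts around the pump where they lie.

Things in the scene. Friction and masses are not known exactly. Their poses are not given: they have to be found in the camera images.
- pump: Hand lubrication pump bolted to the bench: grey casting on a steel plate 110 x 210 x 12 mm. Origin: centre of the plate's underside, z up, plate's long side along the pump's y. Plunger axis at y = -55 mm (round barrel 52 mm across, collar up to 90 mm high); pin axis at y = +50 mm (block 50 x 50 mm, 67 mm high). Between them a low tank with a small black cap, up to 67 mm high, plays no part.
- plunger_top (a point): Centre of the flat top of the plunger's black mushroom head (44 mm across, flat part 38 mm across, head 16 mm high). It moves with the plunger; at rest it is 132 mm above the bench and goes straight down when pushed.
- plunger (a joint): How far the plunger is pushed down, m: 0 at rest, 0.024 at the bottom, negative if pulled up. A spring (350 N/m, 8 N at the bottom) returns it in about 0.4 s (between strokes it may stay 2 mm low); pumping adds about 5 N. Strokes 20 mm or deeper, begun within 3 mm of rest, count; those under 17 mm or begun half-way may do nothing. With the pin fully out the plunger goes solid at 22 mm.
- pin (a joint): How far the indicator pin has risen, m: 0 to 0.050, fully out against its stop. At the start up to 16 mm out. A ratchet lifts it about 10 mm on each full down stroke of the plunger (the first stroke 3 to 17 mm); it stays put, held by friction, as the plunger comes back.
- pin_tip (a point): Centre of the top of the upright steel indicator pin, 10 mm in diameter. It stands 3 mm above the brass bushing when the pin is fully in and 53 mm above it (127 mm above the bench) when the pin is fully out; a 4 mm black ring round the pin's foot is then clear of the bushing.
- bushing_top (a point): Centre of the top face of the brass bushing from which the pin rises, 74 mm above the bench; it does not move.
- bearing: Loose steel bearing ring, 72 mm outside, 38 mm bore, 20 mm high, lying near the pump; origin at the centre of its underside. To be left alone.
- gear: Loose dark steel gear, about 72 mm across and 18 mm thick with a 28 mm hub up to 34 mm; origin at the centre of its underside. To be left alone.
- socket: Loose upright steel wrench socket, 28 mm across, 45 mm high; origin at the centre of its underside. To be left alone.
- wrench: Loose wrench 180 mm long lying on the bench beside the pump; origin at the centre of its underside. To be left alone.

How it is judged:
By the outcome, as a careful person would: the job done as asked, in the order asked, and still so for the second after the job is handed in, with the robot touching nothing.
It also fails if it takes over 48 s, if anything falls off the work surface, if the arm or the gripper's body presses on something with over 40 N, if the wrist force passes 120 N, or if a joint passes its speed limit or range.

### The arm

A 6-joint arm with a two-finger parallel gripper is mounted at the origin on the work surface. World frame = base frame: x ahead of the robot, y to its left, z up, the work surface at z = 0. Lengths are in mm, angles in rad, forces in N, time in s.
With the tool pointing down it reaches from about 325 to 900 mm from the base axis. Payload 3.5 kg.
Tool frame: the origin (TCP) lies on the centre line of the jaws, within the pads' length; the fingertips stand tips_ahead ahead of it and the grasp point (between the pads) lies 3 mm ahead of it (tips_ahead is the distance from the TCP to the fingertips, in mm); z points along the fingers, y is the line along which they close (so a half turn about z gives the same grasp; the last joint's range is limited). The gripper opens to 85 mm and grips with 20 to 120 N. Pads are 22 mm wide; open, the fingers measure 114 mm over their backs; the gripper's body (76 mm by 85 mm) begins 54 mm behind the grasp point. The pads swing forward as they close: fully open they stand 13 mm farther back than shut.
Start: joints at [1.083, 0.276, -0.026, 1.268, 0, 1.467], TCP at [234.615, 579.291, 253.313] pointing down, gripper open.
Joint ranges: [-3.12, 3.12], [-0.85, 1.88], [-1.08, 1.24], [-1.95, 2.15], [-1.57, 1.53], [-3.14, 3.14]. Speed limits (rad/s): [2.57, 2.57, 3.14, 3.14, 3.14, 3.14].

### API

Orientations are given as a unit quaternion [x, y, z, w].
In Python, from bench import * gives the robot as it stands.
- The arm moves only by the tool apply_moves, never from a script. Its argument "commands" is a list of rows, each an object of numbers: "x", "y", "z": the shift along the tool's x, y, z in cm; "ax", "ay", "az": the turn, a rotation vector about the tool's x, y, z in degrees. In form: [{"x": .., "y": .., "z": .., "ax": .., "ay": .., "az": ..}, ...]. A call has 1 to 5 rows; each row shifts and turns the commanded pose from where the row before left it, along the tool's axes as they then stand; what a row does not reach is not made up. A row lasts 1/12 s, in which the tool goes at most 41.7 mm and 7.16 degrees, less where a joint would pass 70% of its speed; a pose out of reach is approached as far as the arm can. A call is refused whole if a number of a shift passes 4.17 or a number of a turn 7.16, either way. A call with a gripper value outside its range is refused whole. "grip" is the finger opening in cm, from 0 to 8.54, set as the call begins (left out, the last holds). The fingers move at their own pace and stop on an object; "force" is the grip in N (left out, the last holds). Time passes only in rows, so rows that do not move let the fingers close. It gives the time, the measured TCP pose, the force, the opening and the grip force at its end, in the units of the state.
- get_state(): the state, without advancing time (a new reading comes with each control period).
- capture(name): name is "scene" or "top" or "wrist"; returns a dict with "img" (400x640x3 uint8, blue, green, red), "fovy" (degrees; the focal length in pixels is half the picture's height over the tangent of half this angle, whatever the lens; pixels are square), "cx", "cy" (the principal point, pixels), "extrinsics" (4x4, takes a point from world to camera coordinates). Camera axes: x right, y up, looking along -z (the intrinsics and any distortion apply to the point x, -y, -z); pixel columns grow to the right and rows downward; lengths in mm; the calibration is good to about 2 mm. A picture is of the moment at which its call begins. There is no depth.
- sign_off(): hands the job in; it is judged then, once.
The state is a dict: "clock": time; "joint_pos": joint angles; "dq": joint speeds; "joint_torque": joint torques, N m; "tool_pos": TCP position; "tool_rot": TCP orientation; "contact_force": force on the tool from outside, world axes, zero at the start; "moment": the same for the moment, N m; "grip_width": finger opening in mm; "grasp_force": force on a finger pad.
Only numpy, scipy, OpenCV 4.12 (cv2) and the standard library are available. Lean on these libraries where they do the work, as an engineer would, in place of code of your own. Each camera call takes 0.05 s, during which the arm holds its last target. There are 200 camera calls.

## Working session

There is one attempt and no reset: what is moved stays moved. The work goes in short steps, Python scripts to look and compute and a tool call to move; the robot and the scene stay as the last step left them, time stands still between calls to the robot, and variables do not carry over. Pictures are saved under pics/ and viewed, at most 10 in all, crops included, and the job is handed in when it is done.

Besides the shell and the picture viewer there is one more tool, called as name([rows], argument=value, ...), one row to a line, values as JSON. apply_moves: Moves the arm, as the interface text tells. Its arguments: {"type":"object","properties":{"commands":{"type":"array","items":{"type":"object","properties":{"x":{"type":"number"},"y":{"type":"number"},"z":{"type":"number"},"ax":{"type":"number"},"ay":{"type":"number"},"az":{"type":"number"}}}},"grip":{"type":"number"},"force":{"type":"number"}},"required":["commands"]}

```bash
mkdir -p pics
cat > h.py <<'E'
from bench import *
import numpy as np, cv2
def ray(c,u,v):
    f=200/np.tan(np.radians(c["fovy"])/2);E=np.array(c["extrinsics"])
    d=np.array([(u-c["cx"])/f,-(v-c["cy"])/f,-1]);R=E[:3,:3]
    return -R.T@E[:3,3],R.T@d
def atz(c,u,v,z):
    o,d=ray(c,u,v);return o+d*(z-o[2])/d[2]
def proj(c,p):
    f=200/np.tan(np.radians(c["fovy"])/2);E=np.array(c["extrinsics"])
    q=E[:3,:3]@np.array(p)+E[:3,3];return c["cx"]-f*q[0]/q[2],c["cy"]+f*q[1]/q[2]
E
python3 - <<'E'
from h import *
for n in("top","scene"):
    c=capture(n);cv2.imwrite(f"pics/{n}0.png",c["img"]);print({k:v for k,v in c.items() if k!="img"})
s=get_state();print(s)
E
```

```text
{'fovy': 42.70802715734562, 'cx': 324.1284093122294, 'cy': 199.3478993822419, 'extrinsics': array([[-1.70589801e-02, -9.98980984e-01,  4.17849823e-02,
        -2.36929816e+01],
       [ 9.92552689e-01, -1.18782136e-02,  1.21235591e-01,
        -5.47746060e+02],
       [-1.20615719e-01,  4.35419520e-02,  9.91743892e-01,
        -8.61300318e+02],
       [ 0.00000000e+00,  0.00000000e+00,  0.00000000e+00,
         1.00000000e+00]])}
{'fovy': 57.96246142064887, 'cx': 321.3767716615739, 'cy': 199.7850654464753, 'extrinsics': array([[-8.72858130e-01,  4.87946239e-01,  5.21091391e-03,
         4.91289666e+02],
       [-3.48457529e-01, -6.30739597e-01,  6.93357708e-01,
         1.22988118e+02],
       [ 3.41608016e-01,  6.03387130e-01,  7.20574725e-01,
        -8.97028177e+02],
       [ 0.00000000e+00,  0.00000000e+00,  0.00000000e+00,
         1.00000000e+00]])}
{'clock': 0.1, 'joint_pos': array([ 1.08266316e+00,  2.77079026e-01, -2.77160479e-02,  1.26801442e+00,
        7.25508720e-06,  1.46738638e+00]), 'dq': array([ 0.00035107, -0.0027715 ,  0.00316443, -0.00011319, -0.00155312,
       -0.00010453]), 'joint_torque': array([-3.23385066e-04, -4.46708751e+01,  2.96128947e+01,  8.48367257e-03,
       -1.20822542e-04, -1.13919306e-06]), 'tool_pos': array([234.27002659, 578.72995822, 252.27080846]), 'tool_rot': array([ 1.91177381e-01,  9.81554989e-01, -9.61815520e-04, -2.96866263e-04]), 'contact_force': array([-0.29855467, -0.27454757,  0.51802653]), 'moment': array([ 0.01562013, -0.02302281, -0.01138312]), 'grasp_force': 0.0, 'grip_width': 85.48477617409546}
```

View pics/top0.png

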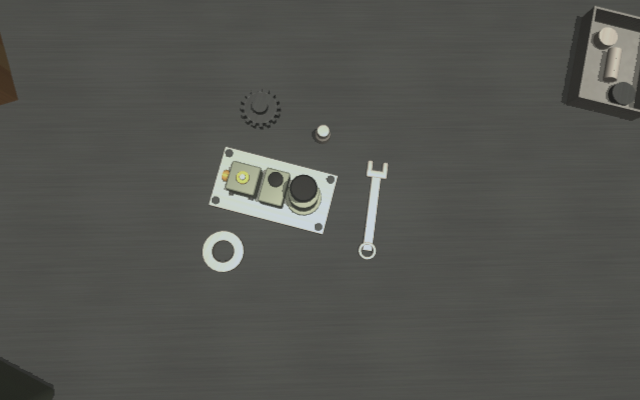

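View pics/scene0.png

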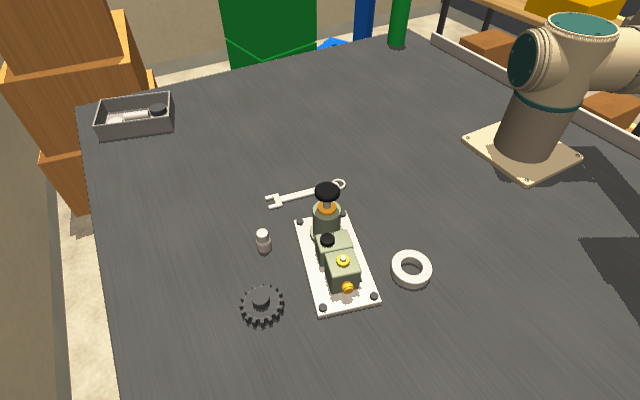

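The top view shows the head at about (304,188) and the pin and bushing at (243,177). The scene view shows the head at about (327,190). I'll enlarge both.

Run:
```python
from h import *
t=capture("top");s=capture("scene")
a=cv2.resize(t["img"][140:240,200:345],None,fx=5,fy=5,interpolation=2)[:, :725]
b=cv2.resize(s["img"][175:275,280:400],None,fx=5,fy=5,interpolation=2)
cv2.imwrite("pics/a.png",a);cv2.imwrite("pics/b.png",b)
print(atz(t,304,188,132),atz(t,243,177,80))
for p in [(229,153),(330,180),(318,227),(215,200)]:print(atz(t,*p,14))
P=atz(t,304,188,132);print(proj(s,P))
```

```text
[553.59036594   3.74310035 132.        ] [580.63228724 104.25224338  80.        ]
[635.5929377  136.92358931  14.        ]
[584.67450335 -43.68444524  14.        ]
[500.4093975  -20.77956566  14.        ]
[550.90931234 161.11607955  14.        ]
(np.float64(327.6447132910777), np.float64(188.4015631667339))
```

View pics/a.png

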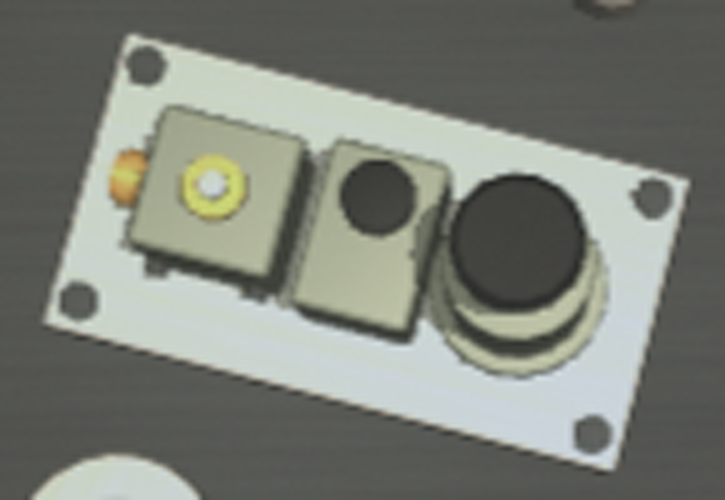

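View pics/b.png

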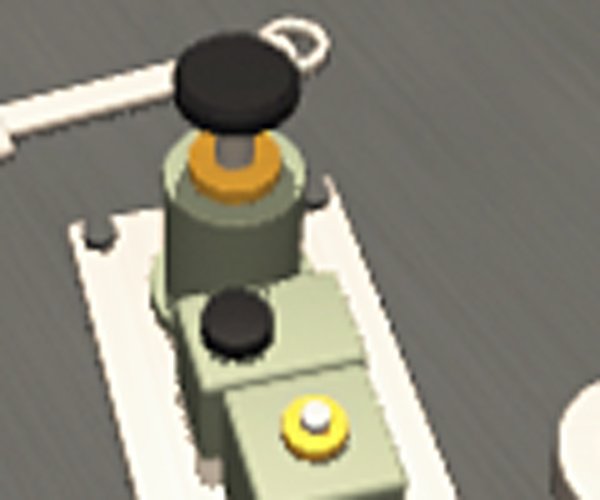

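apply_moves([
  {"x": -1.6,"y": -1.3},
  {"x": -3.1,"y": -2.5},
  {"x": -3.1,"y": -2.5},
  {"x": -3.1,"y": -2.5},
  {"x": -3.1,"y": -2.5},
], grip=0)

```text
$.commands[0]: bad value
```

apply_moves([
  {"x": -3.1,"y": -2.5},
  {"x": -3.1,"y": -2.5},
  {"x": -3.1,"y": -2.5},
  {"x": -3.1,"y": -2.5},
  {"x": -3.1,"y": -2.5},
])

```text
$.commands[0]: bad value
```

apply_moves([
  {"x": -3.1,"y": -2.5},
  {"x": -3.1,"y": -2.5},
  {"x": -3.1,"y": -2.5},
  {"x": -3.1,"y": -2.5},
  {"x": -2.0,"y": -1.7},
])

```text
$.commands[0]: bad value
```

apply_moves([
  {"x": -1.6,"y": -1.3,"z": 0,"ax": 0,"ay": 0,"az": 0},
  {"x": -3.1,"y": -2.5,"z": 0,"ax": 0,"ay": 0,"az": 0},
  {"x": -3.1,"y": -2.5,"z": 0,"ax": 0,"ay": 0,"az": 0},
  {"x": -3.1,"y": -2.5,"z": 0,"ax": 0,"ay": 0,"az": 0},
  {"x": -3.1,"y": -2.5,"z": 0,"ax": 0,"ay": 0,"az": 0},
], grip=0)

```text
clock: 0.62
tool_pos: [322.2, 420.4, 253.1]
tool_rot: [0.191, 0.982, -0.0, -0.0]
contact_force: [0.9, -0.9, 0.1]
grip_width: 25.4
grasp_force: 0.0
```

apply_moves([
  {"x": -3.1,"y": -2.5,"z": 0,"ax": 0,"ay": 0,"az": 0},
  {"x": -3.1,"y": -2.5,"z": 0,"ax": 0,"ay": 0,"az": 0},
  {"x": -3.1,"y": -2.5,"z": 0,"ax": 0,"ay": 0,"az": 0},
  {"x": -3.1,"y": -2.5,"z": 0,"ax": 0,"ay": 0,"az": 0},
  {"x": -3.1,"y": -2.5,"z": 0,"ax": 0,"ay": 0,"az": 0},
])

```text
clock: 1.03
tool_pos: [419.1, 246.1, 253.3]
tool_rot: [0.191, 0.982, 0.0, 0.0]
contact_force: [0.9, 0.6, -0.4]
grip_width: -0.2
grasp_force: 0.0
```

apply_moves([
  {"x": -3.1,"y": -2.5,"z": 0,"ax": 0,"ay": 0,"az": 0},
  {"x": -3.1,"y": -2.5,"z": 0,"ax": 0,"ay": 0,"az": 0},
  {"x": -3.1,"y": -2.5,"z": 0,"ax": 0,"ay": 0,"az": 0},
  {"x": -3.1,"y": -2.5,"z": 0,"ax": 0,"ay": 0,"az": 0},
  {"x": -2.0,"y": -1.7,"z": 0,"ax": 0,"ay": 0,"az": 0},
])

```text
clock: 1.45
tool_pos: [509.7, 82.4, 253.3]
tool_rot: [0.192, 0.981, -0.0, 0.001]
contact_force: [0.8, 0.5, 0.5]
grip_width: -0.0
grasp_force: 0.0
```

apply_moves([
  {"x": 0,"y": 0,"z": 0,"ax": 0,"ay": 0,"az": 0},
  {"x": 0,"y": 0,"z": 0,"ax": 0,"ay": 0,"az": 0},
])

```text
clock: 1.62
tool_pos: [508.5, 84.3, 253.0]
tool_rot: [0.193, 0.981, 0.0, -0.0]
contact_force: [-0.1, 0.1, 0.0]
grip_width: -0.1
grasp_force: 0.0
```

Run:
```python
from h import *
s=get_state();p=s["tool_pos"]
from scipy.spatial.transform import Rotation as R
print(p,s["grip_width"],R.from_quat(s["tool_rot"]).inv().apply(np.array([553,5,p[2]])-p))
c=capture("scene");cv2.imwrite("pics/c.png",cv2.resize(c["img"][60:280,220:440],None,fx=2.7,fy=2.7,interpolation=2))
print([proj(c,p+[0,0,-d]) for d in (0,20)])
```

```text
[508.54019913  84.32067596 253.04442946] -0.09098187747897228 [-7.11539237e+01 -5.66176544e+01 -6.22750343e-02]
[(np.float64(387.59009392372576), np.float64(149.6477916507099)), (np.float64(385.6240693848907), np.float64(161.00515593563276))]
```

View pics/c.png

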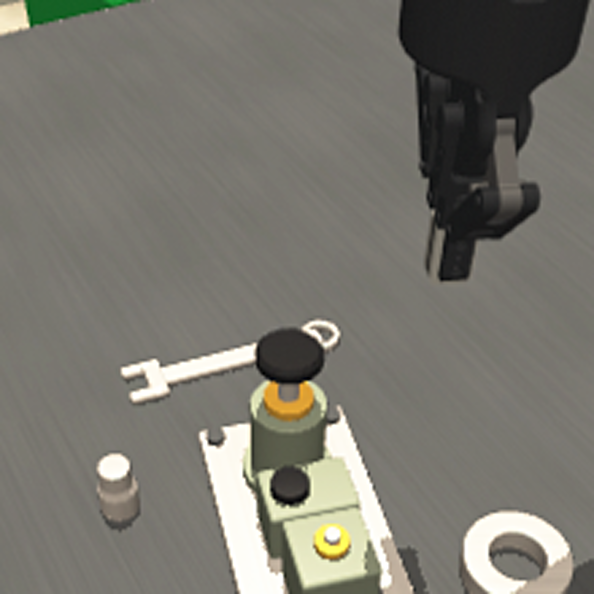

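The crop shows the shut fingertips at about (447,278), roughly 20 mm below the TCP, so contact should come near TCP z = 153. Next I centre over the head and descend.

apply_moves([
  {"x": -3.0,"y": -2.4,"z": 0,"ax": 0,"ay": 0,"az": 0},
  {"x": -3.0,"y": -2.4,"z": 0,"ax": 0,"ay": 0,"az": 0},
  {"x": -1.1,"y": -0.9,"z": 3,"ax": 0,"ay": 0,"az": 0},
  {"x": 0,"y": 0,"z": 3,"ax": 0,"ay": 0,"az": 0},
  {"x": 0,"y": 0,"z": 1.5,"ax": 0,"ay": 0,"az": 0},
])

```text
clock: 2.08
tool_pos: [550.8, 6.8, 175.2]
tool_rot: [0.191, 0.982, 0.0, -0.002]
contact_force: [-1.2, 1.0, -0.7]
grip_width: -0.2
grasp_force: 0.0
```

apply_moves([
  {"x": 0,"y": 0,"z": 0,"ax": 0,"ay": 0,"az": 0},
  {"x": 0,"y": 0,"z": 0,"ax": 0,"ay": 0,"az": 0},
])

```text
clock: 2.25
tool_pos: [551.3, 7.4, 177.5]
tool_rot: [0.19, 0.982, 0.0, -0.001]
contact_force: [0.5, 0.6, -0.2]
grip_width: 0.0
grasp_force: 0.0
```

Run:
```python
from h import *
s=get_state();p=s["tool_pos"]
print(p,s["contact_force"])
c=capture("scene");d=capture("top")
a=cv2.resize(c["img"][130:250,265:385],None,fx=4.1,fy=4.1,interpolation=2)
b=cv2.resize(d["img"][130:250,245:365],None,fx=2.4,fy=2.4,interpolation=2)
b=cv2.copyMakeBorder(b,0,a.shape[0]-b.shape[0],0,0,0)
cv2.imwrite("pics/d.png",np.hstack([a,b]))
```

```text
[551.26258445   7.42321397 177.47533263] [ 0.47781292  0.60158202 -0.17634874]
```

View pics/d.png

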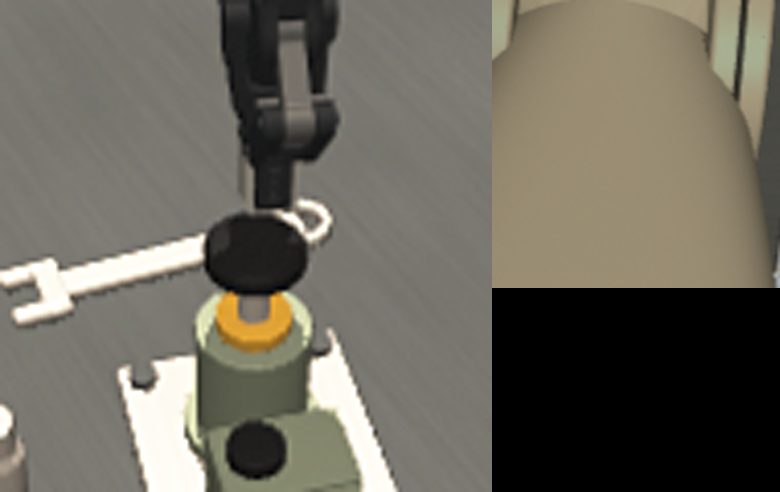

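apply_moves([
  {"x": -0.25,"y": -0.15,"z": 1.0,"ax": 0,"ay": 0,"az": 0},
  {"x": 0,"y": 0,"z": 1.0,"ax": 0,"ay": 0,"az": 0},
  {"x": 0,"y": 0,"z": 1.3,"ax": 0,"ay": 0,"az": 0},
  {"x": 0,"y": 0,"z": 1.3,"ax": 0,"ay": 0,"az": 0},
  {"x": 0,"y": 0,"z": 0,"ax": 0,"ay": 0,"az": 0},
])

```text
clock: 2.77
tool_pos: [556.3, 3.6, 133.0]
tool_rot: [0.191, 0.982, 0.0, 0.002]
contact_force: [-0.2, -0.1, 7.2]
grip_width: 0.4
grasp_force: 3.4
```

apply_moves([
  {"x": 0,"y": 0,"z": 0,"ax": 0,"ay": 0,"az": 0},
])

```text
clock: 2.85
tool_pos: [556.3, 3.6, 133.7]
tool_rot: [0.191, 0.982, 0.0, 0.002]
contact_force: [-0.1, 0.4, 7.0]
grip_width: -0.1
grasp_force: 3.5
```

apply_moves([
  {"x": 0,"y": 0,"z": 0.3,"ax": 0,"ay": 0,"az": 0},
  {"x": 0,"y": 0,"z": 0.3,"ax": 0,"ay": 0,"az": 0},
  {"x": 0,"y": 0,"z": 0,"ax": 0,"ay": 0,"az": 0},
])

```text
clock: 3.1
tool_pos: [556.4, 3.6, 130.0]
tool_rot: [0.191, 0.982, 0.0, 0.002]
contact_force: [-5.8, 0.6, 18.3]
grip_width: 0.1
grasp_force: 9.2
```

apply_moves([
  {"x": 0,"y": 0,"z": -1.2,"ax": 0,"ay": 0,"az": 0},
  {"x": 0,"y": 0,"z": -1.2,"ax": 0,"ay": 0,"az": 0},
  {"x": 0,"y": 0,"z": -1.2,"ax": 0,"ay": 0,"az": 0},
  {"x": 0.3,"y": 0,"z": 0,"ax": 0,"ay": 0,"az": 0},
  {"x": 0,"y": 0,"z": 0,"ax": 0,"ay": 0,"az": 0},
])

```text
clock: 3.52
tool_pos: [551.7, 4.9, 163.0]
tool_rot: [0.191, 0.982, 0.0, 0.001]
contact_force: [-0.1, -1.1, -0.5]
grip_width: 0.1
grasp_force: 0.0
```

apply_moves([
  {"x": 0,"y": 0,"z": 0,"ax": 0,"ay": 0,"az": 0},
  {"x": 0,"y": 0,"z": 0,"ax": 0,"ay": 0,"az": 0},
])

```text
clock: 3.68
tool_pos: [550.8, 4.9, 161.4]
tool_rot: [0.191, 0.982, -0.0, -0.001]
contact_force: [-0.2, -0.1, 0.1]
grip_width: -0.3
grasp_force: 0.0
```

Run:
```python
from h import *
s=get_state();print(s["tool_pos"],s["contact_force"])
c=capture("scene")
cv2.imwrite("pics/e.png",cv2.resize(c["img"][150:270,280:400],None,fx=5,fy=5,interpolation=2))
for h in range(3,54,10):print(h,proj(c,[581,106,74+h]))
```

```text
[550.81787218   4.85848121 161.36048805] [-0.18199786 -0.09035553  0.10476161]
3 (np.float64(343.9998080164376), np.float64(257.7324714473512))
13 (np.float64(344.31774880781654), np.float64(254.08487129267218))
23 (np.float64(344.6438036579544), np.float64(250.34418197552486))
33 (np.float64(344.97828719581963), np.float64(246.50679389089527))
43 (np.float64(345.32153053003043), np.float64(242.5689083697275))
53 (np.float64(345.6738823421344), np.float64(238.52652513617727))
```

View pics/e.png

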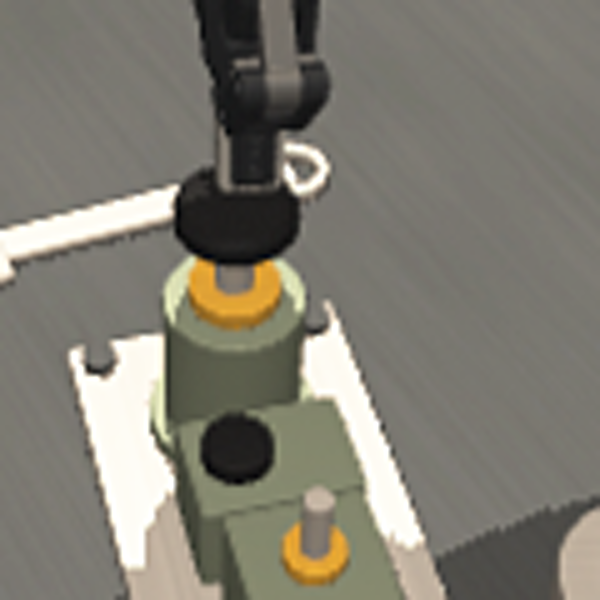

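The pin tip has risen to about row 249, roughly 20 mm out, and the head is back at rest. I'll keep pumping.

apply_moves([
  {"x": 0,"y": 0,"z": 1.2,"ax": 0,"ay": 0,"az": 0},
  {"x": 0,"y": 0,"z": 1.2,"ax": 0,"ay": 0,"az": 0},
  {"x": 0,"y": 0,"z": 1.2,"ax": 0,"ay": 0,"az": 0},
  {"x": 0,"y": 0,"z": 0,"ax": 0,"ay": 0,"az": 0},
  {"x": 0,"y": 0,"z": 0,"ax": 0,"ay": 0,"az": 0},
])

```text
clock: 4.15
tool_pos: [553.3, 4.6, 129.9]
tool_rot: [0.191, 0.982, 0.0, 0.002]
contact_force: [-7.2, -0.1, 24.0]
grip_width: -0.1
grasp_force: 12.3
```

apply_moves([
  {"x": 0,"y": 0,"z": -1.2,"ax": 0,"ay": 0,"az": 0},
  {"x": 0,"y": 0,"z": -1.2,"ax": 0,"ay": 0,"az": 0},
  {"x": 0,"y": 0,"z": -1.2,"ax": 0,"ay": 0,"az": 0},
  {"x": 0,"y": 0,"z": 0,"ax": 0,"ay": 0,"az": 0},
  {"x": 0,"y": 0,"z": 0,"ax": 0,"ay": 0,"az": 0},
])

```text
clock: 4.57
tool_pos: [551.9, 4.7, 162.5]
tool_rot: [0.191, 0.982, 0.0, 0.0]
contact_force: [-0.2, -0.1, 0.6]
grip_width: 0.0
grasp_force: 0.0
```

apply_moves([
  {"x": 0,"y": 0,"z": 0,"ax": 0,"ay": 0,"az": 0},
  {"x": 0,"y": 0,"z": 0,"ax": 0,"ay": 0,"az": 0},
  {"x": 0,"y": 0,"z": 0,"ax": 0,"ay": 0,"az": 0},
])

```text
clock: 4.82
tool_pos: [550.9, 4.9, 161.3]
tool_rot: [0.191, 0.982, -0.0, -0.001]
contact_force: [-0.1, 0.8, 0.4]
grip_width: -0.3
grasp_force: 0.0
```

apply_moves([
  {"x": 0,"y": 0,"z": 1.2,"ax": 0,"ay": 0,"az": 0},
  {"x": 0,"y": 0,"z": 1.2,"ax": 0,"ay": 0,"az": 0},
  {"x": 0,"y": 0,"z": 1.2,"ax": 0,"ay": 0,"az": 0},
  {"x": 0,"y": 0,"z": 0,"ax": 0,"ay": 0,"az": 0},
  {"x": 0,"y": 0,"z": 0,"ax": 0,"ay": 0,"az": 0},
])

```text
clock: 5.23
tool_pos: [553.3, 4.6, 129.9]
tool_rot: [0.191, 0.982, 0.0, 0.002]
contact_force: [-6.1, 0.5, 23.2]
grip_width: 0.1
grasp_force: 11.9
```

apply_moves([
  {"x": 0,"y": 0,"z": -1.2,"ax": 0,"ay": 0,"az": 0},
  {"x": 0,"y": 0,"z": -1.2,"ax": 0,"ay": 0,"az": 0},
  {"x": 0,"y": 0,"z": -1.2,"ax": 0,"ay": 0,"az": 0},
  {"x": 0,"y": 0,"z": 0,"ax": 0,"ay": 0,"az": 0},
  {"x": 0,"y": 0,"z": 0,"ax": 0,"ay": 0,"az": 0},
])

```text
clock: 5.65
tool_pos: [552.0, 4.7, 162.5]
tool_rot: [0.191, 0.982, 0.0, 0.0]
contact_force: [-0.1, -0.4, -0.6]
grip_width: 0.1
grasp_force: 0.0
```

apply_moves([
  {"x": 0,"y": 0,"z": 0,"ax": 0,"ay": 0,"az": 0},
  {"x": 0,"y": 0,"z": 0,"ax": 0,"ay": 0,"az": 0},
  {"x": 0,"y": 0,"z": 0,"ax": 0,"ay": 0,"az": 0},
])

```text
clock: 5.9
tool_pos: [550.9, 4.8, 161.3]
tool_rot: [0.191, 0.982, -0.0, -0.001]
contact_force: [-0.1, -0.1, -0.0]
grip_width: 0.2
grasp_force: 0.0
```

Run:
```python
from h import *
s=get_state();print(s["tool_pos"],s["contact_force"])
c=capture("scene")
cv2.imwrite("pics/f.png",cv2.resize(c["img"][150:270,280:400],None,fx=5,fy=5,interpolation=2))
```

```text
[550.90635948   4.84593021 161.28516082] [-0.10565382 -0.09904959 -0.03319168]
```

View pics/f.png

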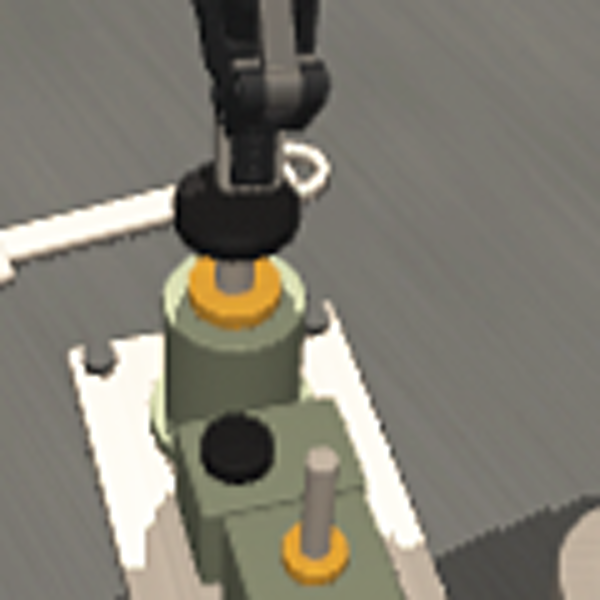

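The tip is at row 241, about 40 mm out, with no foot ring showing yet. I'll do two more strokes.

apply_moves([
  {"x": 0,"y": 0,"z": 1.2,"ax": 0,"ay": 0,"az": 0},
  {"x": 0,"y": 0,"z": 1.2,"ax": 0,"ay": 0,"az": 0},
  {"x": 0,"y": 0,"z": 1.2,"ax": 0,"ay": 0,"az": 0},
  {"x": 0,"y": 0,"z": 0,"ax": 0,"ay": 0,"az": 0},
  {"x": 0,"y": 0,"z": 0,"ax": 0,"ay": 0,"az": 0},
])

```text
clock: 6.37
tool_pos: [553.5, 4.6, 130.6]
tool_rot: [0.191, 0.982, 0.0, 0.002]
contact_force: [-7.6, 1.0, 26.6]
grip_width: -0.3
grasp_force: 13.3
```

apply_moves([
  {"x": 0,"y": 0,"z": -1.2,"ax": 0,"ay": 0,"az": 0},
  {"x": 0,"y": 0,"z": -1.2,"ax": 0,"ay": 0,"az": 0},
  {"x": 0,"y": 0,"z": -1.2,"ax": 0,"ay": 0,"az": 0},
  {"x": 0,"y": 0,"z": 0,"ax": 0,"ay": 0,"az": 0},
  {"x": 0,"y": 0,"z": 0,"ax": 0,"ay": 0,"az": 0},
])

```text
clock: 6.78
tool_pos: [551.9, 4.8, 162.4]
tool_rot: [0.191, 0.982, 0.0, 0.0]
contact_force: [-0.0, 0.2, -0.2]
grip_width: -0.0
grasp_force: 0.0
```

apply_moves([
  {"x": 0,"y": 0,"z": 0,"ax": 0,"ay": 0,"az": 0},
  {"x": 0,"y": 0,"z": 0,"ax": 0,"ay": 0,"az": 0},
  {"x": 0,"y": 0,"z": 0,"ax": 0,"ay": 0,"az": 0},
])

```text
clock: 7.03
tool_pos: [550.9, 4.8, 161.2]
tool_rot: [0.191, 0.982, -0.0, -0.001]
contact_force: [-0.4, -0.0, -0.3]
grip_width: 0.0
grasp_force: 0.0
```

apply_moves([
  {"x": 0,"y": 0,"z": 1.2,"ax": 0,"ay": 0,"az": 0},
  {"x": 0,"y": 0,"z": 1.2,"ax": 0,"ay": 0,"az": 0},
  {"x": 0,"y": 0,"z": 1.2,"ax": 0,"ay": 0,"az": 0},
  {"x": 0,"y": 0,"z": 0,"ax": 0,"ay": 0,"az": 0},
  {"x": 0,"y": 0,"z": 0,"ax": 0,"ay": 0,"az": 0},
])

```text
clock: 7.45
tool_pos: [553.3, 4.7, 130.6]
tool_rot: [0.191, 0.982, 0.0, 0.002]
contact_force: [-7.4, 0.2, 27.1]
grip_width: -0.4
grasp_force: 13.6
```

apply_moves([
  {"x": 0,"y": 0,"z": -1.2,"ax": 0,"ay": 0,"az": 0},
  {"x": 0,"y": 0,"z": -1.2,"ax": 0,"ay": 0,"az": 0},
  {"x": 0,"y": 0,"z": -1.2,"ax": 0,"ay": 0,"az": 0},
  {"x": 0,"y": 0,"z": 0,"ax": 0,"ay": 0,"az": 0},
  {"x": 0,"y": 0,"z": 0,"ax": 0,"ay": 0,"az": 0},
])

```text
clock: 7.87
tool_pos: [551.9, 4.7, 162.4]
tool_rot: [0.191, 0.982, 0.0, 0.0]
contact_force: [0.0, -0.3, -1.7]
grip_width: 0.2
grasp_force: 0.0
```

apply_moves([
  {"x": 0,"y": 0,"z": 0,"ax": 0,"ay": 0,"az": 0},
  {"x": 0,"y": 0,"z": 0,"ax": 0,"ay": 0,"az": 0},
  {"x": 0,"y": 0,"z": 0,"ax": 0,"ay": 0,"az": 0},
])

```text
clock: 8.12
tool_pos: [550.9, 4.9, 161.2]
tool_rot: [0.191, 0.982, -0.0, -0.001]
contact_force: [-0.5, -0.6, -0.2]
grip_width: -0.2
grasp_force: 0.0
```

Run:
```python
from h import *
s=get_state();print(s["tool_pos"],s["contact_force"])
c=capture("scene")
cv2.imwrite("pics/g.png",cv2.resize(c["img"][150:270,280:400],None,fx=5,fy=5,interpolation=2))
```

```text
[550.86285908   4.8509148  161.21877992] [-0.51031818 -0.59461316 -0.23120195]
```

View pics/g.png

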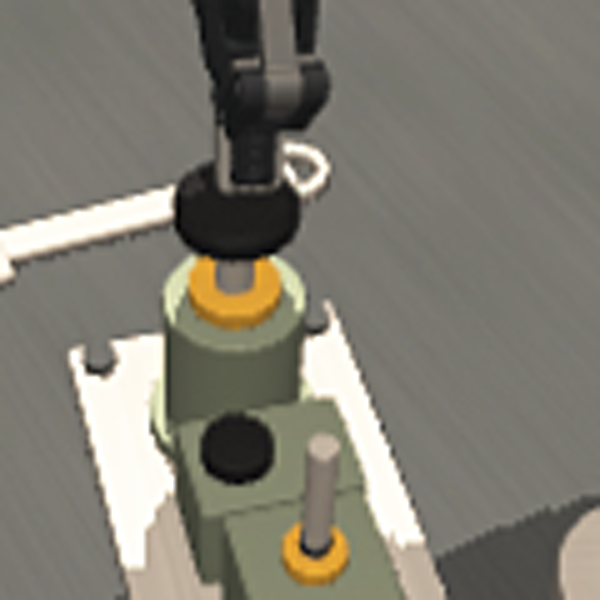

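The black foot ring is clear of the bushing and the tip is at about row 238, which means fully out. The last stroke also stopped solid. Now I lift the hand away.

apply_moves([
  {"x": 0,"y": 0,"z": -2,"ax": 0,"ay": 0,"az": 0},
  {"x": 0,"y": 0,"z": -3,"ax": 0,"ay": 0,"az": 0},
  {"x": 0,"y": 0,"z": -3,"ax": 0,"ay": 0,"az": 0},
  {"x": 0,"y": 0,"z": -2,"ax": 0,"ay": 0,"az": 0},
  {"x": 0,"y": 0,"z": 0,"ax": 0,"ay": 0,"az": 0},
])

```text
clock: 8.58
tool_pos: [554.6, 4.5, 267.5]
tool_rot: [0.191, 0.982, 0.0, 0.004]
contact_force: [0.8, 0.1, 1.0]
grip_width: -0.1
grasp_force: 0.0
```

apply_moves([
  {"x": 0,"y": 0,"z": 0,"ax": 0,"ay": 0,"az": 0},
  {"x": 0,"y": 0,"z": 0,"ax": 0,"ay": 0,"az": 0},
  {"x": 0,"y": 0,"z": 0,"ax": 0,"ay": 0,"az": 0},
  {"x": 0,"y": 0,"z": 0,"ax": 0,"ay": 0,"az": 0},
])

```text
clock: 8.92
tool_pos: [550.5, 4.9, 260.5]
tool_rot: [0.191, 0.982, -0.0, -0.002]
contact_force: [0.1, -0.4, 0.1]
grip_width: -0.1
grasp_force: 0.0
```

Run:
```python
from h import *
cv2.imwrite("pics/z.png",capture("scene")["img"])
```

```text
(no output)
```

View pics/z.png

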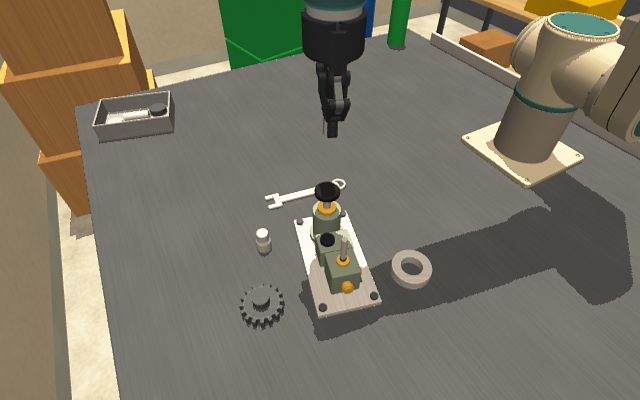

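The hand is clear, the pin is out with its tip near (345,238), the plunger is back up and the loose parts haven't moved.

```bash
python3 -c "
from bench import *
print(sign_off())"
```

```text
the job is handed in; nothing more can be done
None
```

The pump is primed and handed in at about 9 s: five strokes brought the indicator pin fully out with its black foot ring clear of the bushing, the plunger is back up, the hand is well clear, and the loose parts lie where they were.

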